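Click the tea tally wheel round to four

TASK

Four cups of tea have gone out, so bring the tally up to date: with a fingertip, flick the fins of the white tally wheel anticlockwise (seen from above) until the four-dot field clicks in under the steel pointer, without running past it. Let the wheel come to rest on three dots before the last flick. Only flick gently - do not grip the wheel - and leave the cups, tray, jar, jug and strainer where they stand; finish clear of the wheel.

Things in the scene. Friction and masses are not known exactly. Their poses are not given: they have to be found in the camera images.
- counter: Tally counter, screwed to the blue board: steel drum 74 mm wide, 39 mm tall, on a 92 mm round flange 6 mm thick; white finned wheel on top, axis upright. Origin: on the board, on the wheel axis; z up; x points from the axis to the pointer's post (a 22 mm wide foot strip, 6 mm thick, runs out to 96 mm there). Cups stand near on the pointer's side; the side away from the pointer is free.
- wheel (a joint): Turn of the wheel, rad, growing anticlockwise from above. Spring clicks at 0 (blank field at the pointer), 1.047 (one dot), 2.094 (two), 3.142 (three), 4.189 (four), 5.236 (five). End stops just outside 0 and 5.236, so four is reached only upwards. Starts at blank, one or two. Past half way it snaps to the next click, else springs back; 1 to 3 N at a fin; damped, does not coast.
- wheel_axis (a point): Point on the wheel axis, 51 mm above the board, mid height of the fins. Six upright radial white fins, 7 mm thick, reach from the 80 mm wide disc (top 56 mm above the board) out to 72 mm from the axis, from 40 to 62 mm above the board. At a click they stand at 30, 90, 150, 210, 270, 330 degrees from the pointer's direction, the dotted fields midway between.
- four_dots (a point): Middle of the four-dot field on the wheel's top face, 29 mm from the axis, 57 mm above the board; turns with the wheel. The six fields carry 0 to 5 raised black dots, 7.6 mm wide; the counts follow one another clockwise round the disc, 60 degrees apart.
- pointer_tip (a point): Inner tip of the fixed steel pointer, 46 mm from the axis. Its arm, 8 mm wide, 74 to 79 mm above the board, passes over the fins from a post that stands 83 to 93 mm from the axis.
- tray: Wooden tray 170 x 250 x 25 mm with two of the cups on it; leave alone. Origin: centre of the underside.
- cup_a: Tiny steel cup, 50 mm wide, 46 mm tall, on the tray; leave alone. Origin: centre of the underside.
- cup_b: The same, the second cup on the tray; leave alone.
- cup_c: The same, standing on the board near the counter, to the +y side of its pointer; leave alone.
- cup_d: The same, standing on the board near the counter, to the -y side of its pointer; leave alone.
- jar: Brown plastic jar with screw-top lid, 76 mm wide, 112 mm tall; leave alone. Origin: centre of the underside.
- jug: Glass milk jug, 80 mm wide and 66 mm out to the handle on its +y side, 115 mm tall; leave alone. Origin: centre of the underside.
- strainer: Steel tea strainer, bowl 72 mm wide and 30 mm tall, handle to 160 mm along its x axis; leave alone. Origin: under the bowl's centre.
Mind the look-alikes: they are no part of the job. Leave any purple or turquoise look-alike of the counter alone.

How it is judged (in metres and radians):
On the way:
1. the wheel rests on three dots before the last flick (value of joint wheel between 2.99 and 3.29 rad and velocity of joint wheel between -0.15 and 0.15 rad/s), for 0.2 s.
At the end, for the whole second after the job is handed in: The wheel rests at the four-dot click (4.189 rad, within 0.12 rad), having rested for at least 0.2 s on three dots on the way; tray, cups, jar, jug and strainer are within 15 mm of where they stood (value of joint wheel between 4.069 and 4.309 rad and velocity of joint wheel between -0.05 and 0.05 rad/s and distance of each of tray, cup_a, cup_b, cup_c, cup_d, jar, jug, strainer from where it was at the start of the episode below 0.015 m); the robot touches nothing.
It fails at once if the wheel runs past four dots (beyond 4.65 rad, nearly half a click over) (value of joint wheel above 4.65 rad).
It fails at once if the wheel is gripped or shoved hard (over 20 N from the fingers) (contact force between the fingers and wheel above 20 N).
It fails at once if a cup, the tray, jar, jug or strainer is moved 15 mm or lifted (distance of any of tray, cup_a, cup_b, cup_c, cup_d, jar, jug, strainer from where it was at the start of the episode above 0.015 m).
It also fails if it takes over 69 s, if anything falls off the work surface, if the arm or the gripper's body presses on something with over 40 N, if the wrist force passes 120 N, or if a joint passes its speed limit or range.

ROBOT

A 7-joint arm with a two-finger parallel gripper is mounted at the origin on the work surface. World frame = base frame: x ahead of the robot, y to its left, z up, the work surface at z = 0. Lengths are in mm, angles in rad, forces in N, time in s.
With the tool pointing down it reaches from about 425 to 950 mm from the base axis. Payload 4.7 kg.
Tool frame: the origin (TCP) lies between the finger pads; the fingertips stand 19 mm ahead of it and the grasp point (between the pads) is the TCP; y points along the fingers, z is the direction in which the jaws open and shut, and the axes are right-handed (so a half turn about y gives the same grasp; the last joint's range is limited). The gripper opens to 85 mm and grips with 20 to 120 N. Pads are 22 mm wide; open, the fingers measure 114 mm over their backs; the gripper's body (76 mm by 85 mm) begins 54 mm behind the grasp point. The pads swing forward as they close: fully open they stand 13 mm farther back than shut.
Start: joints at [1.147, 0.469, -0.049, 1.532, 0.024, 1.141, -0.082], TCP at [259.666, -623.073, 250.335] pointing down, gripper open.
Joint ranges: [-2.59, 2.59], [-0.33, 1.99], [-1.39, 1.29], [0.1, 2.45], [-1.04, 4.18], [0.21, 1.99], [-2.66, 2.66]. Speed limits (rad/s): [2.57, 2.57, 3.14, 3.14, 3.14, 3.14, 3.14].

INTERFACE

Orientations are given as [roll, pitch, yaw] about the fixed x, y, z axes, in that order (R = Rz(yaw) Ry(pitch) Rx(roll)).
In Python, from workcell import arm gives the robot as it stands.
- The arm moves only by the tool arm_command, never from a script. Its argument "commands" is a list of rows, each a list of 2 entries, a list of its own where there are three numbers: the shift along the tool's x, y, z in units of 250 mm (1.0 is 250 mm), then the turn, a rotation vector about the tool's x, y, z in units of pi/2 rad (1.0 is pi/2 rad). A call has 1 to 8 rows; each row shifts and turns the commanded pose from where the row before left it, along the tool's axes as they then stand; what a row does not reach is not made up. A row lasts 1/10 s, in which the tool goes at most 50 mm and 8.59 degrees, less where a joint would pass 70% of its speed; a pose out of reach is approached as far as the arm can. A call with a number of a shift or a turn outside -1 to 1 is refused whole. A call with a gripper value outside its range is refused whole. "jaw" is the opening, from 0 (shut) to 1 (fully open), set as the call begins (left out, the last holds). The fingers move at their own pace and stop on an object; "force" is the grip in N (left out, the last holds). Time passes only in rows, so rows that do not move let the fingers close. It gives the time, the measured TCP pose, the force and the opening at its end, in the units of the state.
- arm.read_state(): the state, without advancing time (a new reading comes with each control period).
- arm.camera(name): name is "scene" or "top" or "wrist"; returns a dict with "color" (384x512x3 uint8, red, green, blue), "fov_y" (degrees; the focal length in pixels is half the picture's height over the tangent of half this angle, whatever the lens; pixels are square), "cx", "cy" (the principal point, pixels), "world_to_cam" (4x4, takes a point from world to camera coordinates); the wrist camera has in their place "T_tool_cam" (4x4, takes a point from camera to tool coordinates, whose origin is the TCP and whose axes are the tool frame's). Camera axes: x right, y down, z forward; pixel columns grow to the right and rows downward; lengths in mm; the calibration is good to about 2 mm. A picture is of the moment at which its call begins: read the wrist's pose just before it. There is no depth.
- arm.sign_off(): hands the job in, once; it reports no verdict.
Trained networks look in a picture, given as the dict that the camera call returned (one of the last four; its "shot" number tells which), for a name from the list of things; names that differ only in an ending like _2 or _b are one class to them, and where a whole thing is asked for, a point or a joint stands for the part that bears it (a point fixed in the world has none). Each returns a list of dicts, best first, with "confidence" (0 to 1); they miss things now and then, are a little off and sometimes report something else, mostly with a low value. They report only what shows in the picture. A call takes as long as a camera call. They do not tell look-alikes from the thing itself.
- arm.look_for(target, picture): "box" ([left, top, right, bottom] in pixels, round what is visible of it).
The state is a dict: "t": time; "qpos": joint angles; "joint_vel": joint speeds; "joint_efforts": joint torques, N m; "eef_pos": TCP position; "tool_rot": TCP orientation; "wrist_force": force on the tool from outside, world axes, zero at the start; "moment": the same for the moment, N m; "gripper_width": finger opening in mm.
Only numpy, scipy, OpenCV 4.12 (cv2) and the standard library are available. Lean on these libraries where they do the work, as an engineer would, in place of code of your own. Each camera call takes 0.05 s, during which the arm holds its last target.

## Working session

There is one attempt and no reset: what is moved stays moved. The work goes in short steps, Python scripts to look and compute and a tool call to move; the robot and the scene stay as the last step left them, time stands still between calls to the robot, and variables do not carry over. Pictures are saved under pics/ and viewed, and the job is handed in when it is done.

Besides the shell and the picture viewer there is one more tool, called after "Emit:" as a command line: name --argument value ..., lists and objects as JSON in quotes. arm_command: Moves the arm, as the interface text tells. Shifts and turns lie within -1 to 1; 1 stands for 250 mm of shift or pi/2 rad of turn. Its arguments: {"type":"object","properties":{"commands":{"type":"array"},"jaw":{"type":"number"},"force":{"type":"number"}},"required":["commands"]}

```bash
ls; mkdir -p pics
python3 - <<'E'
from workcell import arm
import cv2,pickle
s=arm.read_state(); print(s['t'],s['eef_pos'],s['tool_rot'],s['gripper_width'])
d={}
for n in ('scene','top'):
    p=arm.camera(n); d[n]=p; cv2.imwrite(f'pics/{n}0.png',p['color'][:,:,::-1])
    for t in ('counter','wheel','pointer_tip','four_dots','cup_a','jar','jug'):
        try: print(n,t,[( [round(v) for v in r['box']],round(r['confidence'],2)) for r in arm.look_for(t,p)][:4])
        except Exception as e: print(t,e)
    print(p['fov_y'],p['cx'],p['cy'],p['world_to_cam'])
pickle.dump(d,open('d0.pkl','wb'))
print(arm.read_state()['t'])
E
```

```text
pics
0.0 [ 259.44920281 -622.55638248  249.25785727] [-1.57274235e+00 -1.69578153e-05 -2.74677742e+00] 85.17663496653037
scene counter [([162, 181, 208, 235], 0.83), ([228, 178, 273, 232], 0.64), ([205, 141, 244, 183], 0.6)]
scene wheel [([166, 186, 207, 219], 0.89), ([201, 141, 239, 166], 0.87), ([140, 145, 181, 171], 0.7), ([232, 183, 274, 212], 0.57)]
scene pointer_tip [([228, 178, 276, 231], 0.92), ([202, 141, 244, 185], 0.88), ([163, 181, 209, 235], 0.6)]
scene four_dots [([163, 182, 210, 217], 0.95), ([233, 179, 276, 212], 0.92), ([205, 140, 242, 168], 0.56)]
scene cup_a [([272, 218, 287, 241], 0.69), ([231, 224, 244, 246], 0.58), ([357, 176, 375, 196], 0.55), ([386, 177, 401, 190], 0.54)]
scene jar [([334, 216, 365, 256], 0.76)]
scene jug [([106, 170, 135, 210], 0.97), ([232, 180, 277, 213], 0.22)]
51.51345594208249 255.22727333178477 184.5276682491842 [[-1.94429707e-01  9.80915335e-01 -1.48141860e-03  6.02203100e+01]
 [ 7.26051920e-01  1.42896754e-01 -6.72628521e-01 -3.27907719e+02]
 [-6.59579941e-01 -1.31854553e-01 -7.39978836e-01  1.64596740e+03]
 [ 0.00000000e+00  0.000000
[... 349 characters left out ...]
 ([245, 158, 288, 210], 0.85)]
top four_dots [([294, 231, 338, 276], 0.96), ([246, 165, 289, 216], 0.81), ([310, 150, 359, 196], 0.59)]
top cup_a [([264, 138, 280, 157], 0.8), ([132, 224, 155, 240], 0.74), ([226, 153, 240, 172], 0.69), ([95, 235, 116, 254], 0.48)]
top jar [([140, 143, 174, 178], 0.82)]
top jug [([391, 148, 432, 180], 0.92), ([264, 138, 280, 155], 0.74)]
45.5790654825773 256.86962032207646 194.25316614370624 [[-3.35772530e-03 -9.99975506e-01 -6.14111988e-03  6.49431420e+01]
 [-9.79816989e-01  4.51734269e-03 -1.99845593e-01  5.30664688e+02]
 [ 1.99868440e-01  5.34614699e-03 -9.79808158e-01  1.22592849e+03]
 [ 0.00000000e+00  0.00000000e+00  0.00000000e+00  1.00000000e+00]]
0.8
```

Run:
```python
import cv2
a=cv2.imread('pics/scene0.png');b=cv2.imread('pics/top0.png')
cv2.imwrite('pics/s1.png',cv2.resize(a[120:270,90:410],None,fx=2.5,fy=2.5,interpolation=cv2.INTER_CUBIC))
cv2.imwrite('pics/t1.png',cv2.resize(b[125:290,210:370],None,fx=3.6,fy=3.6,interpolation=cv2.INTER_CUBIC))
```

```text
(no output)
```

View pics/top0.png

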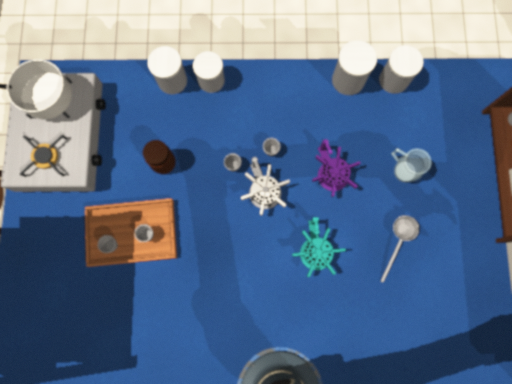

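```bash
ls pics
```

```text
s1.png
scene0.png
t1.png
top0.png
```

View pics/t1.png

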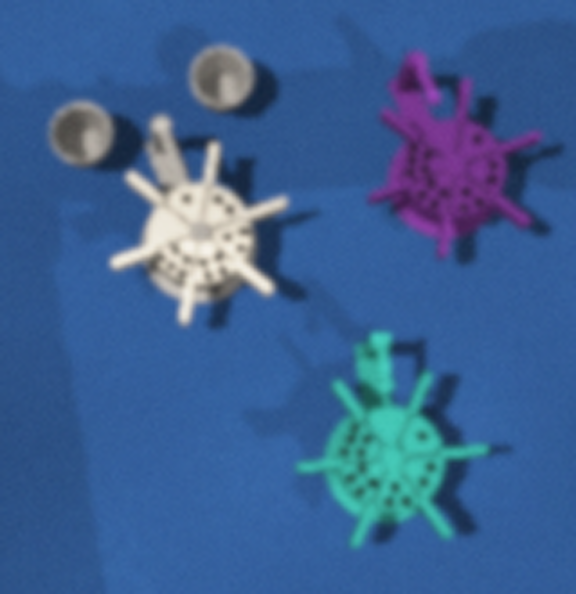

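View pics/s1.png

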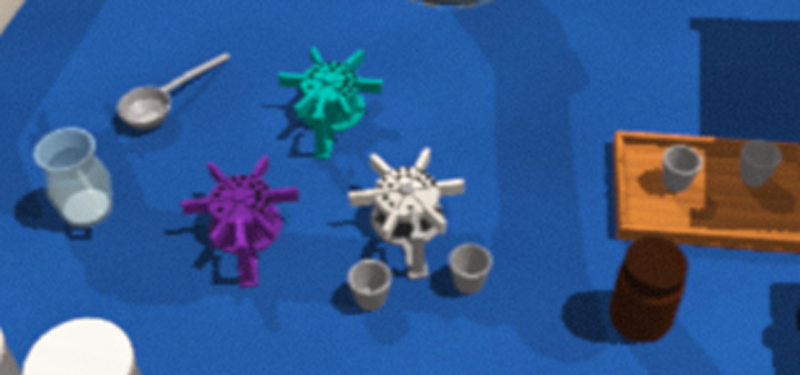

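```bash
cat > h.py <<'E'
import numpy as np,cv2
def proj(p,X):
    X=np.atleast_2d(X); W=p['world_to_cam']; f=p['color'].shape[0]/2/np.tan(np.radians(p['fov_y'])/2)
    c=X@W[:3,:3].T+W[:3,3]
    return np.c_[f*c[:,0]/c[:,2]+p['cx'],f*c[:,1]/c[:,2]+p['cy']]
def fins(x,y,th,z0=0,r=71,z=58):
    a=th+np.radians([30,90,150,210,270,330]); return np.c_[x+r*np.cos(a),y+r*np.sin(a),np.full(6,z+z0)]
E
python3 - <<'E'
from h import *
import pickle
from scipy.optimize import least_squares
d=pickle.load(open('d0.pkl','rb'))
# order clockwise in image from top-left; angle order anticlockwise => from fin at +30
t=np.array([(131,175),(113,263),(184,320),(271,290),(287,201),(213,146)])/3.6+[210,125]-.36
s=np.array([(419,262),(460,186),(427,153),(377,157),(352,198)])/2.5+[90,120]-.3
for use in ('t','ts'):
  def res(q,full=False):
    F=fins(*q[:3],z0=q[3]); a=proj(d['top'],F)-t
    out=[a.ravel(),[q[3]/5]]
    if 's' in use:
        b=proj(d['scene'],F)[[1,2,3,4]]-s[[1,2,3,4]]; out.append(b.ravel())
    return np.concatenate(out)
  r=least_squares(res,[440,0,0.25,0]); print(use,r.x,np.degrees(r.x[2]),r.fun.round(1))
q=r.x
print(proj(d['top'],[[q[0]+88*np.cos(q[2]),q[1]+88*np.sin(q[2]),76]])*1)
for n in('scene','top'):
    im=cv2.resize(d[n]['color'][:,:,::-1],None,fx=4,fy=4,interpolation=cv2.INTER_CUBIC)
    for X in list(fins(*q))+[(q[0]+r*np.cos(q[2]),q[1]+r*np.sin(q[2]),z) for r,z in((0,56),(46,76),(88,79),(96,6))]:
        u=proj(d[n],X)[0]; cv2.circle(im,tuple(int(v) for v in (u+.5)*4),3,(0,0,255),-1)
    u=(proj(d[n],[q[0],q[1],50])[0]*4).astype(int)
    cv2.imwrite(f'pics/fit_{n}.png',cv2.resize(im[max(u[1]-150,0):u[1]+150,u[0]-150:u[0]+150],None,fx=1.6,fy=1.6))
E
```

```text
t [5.44698651e+02 3.96136653e+01 3.47407208e-01 1.57489502e-02] 19.904966766840772 [-0.3  0.1  0.2 -0.   0.1  0.3 -0.1 -0.1 -0.5  0.1  0.6 -0.3  0. ]
ts [ 5.45346143e+02  3.93459899e+01  3.42930216e-01 -2.56351826e+00] 19.64845406899761 [-0.1 -0.   0.3 -0.2  0.1  0.2 -0.1 -0.1 -0.4  0.2  0.8 -0.3 -0.5  1.6
 -0.4  0.6 -0.2 -1.3  0.6 -0.3 -0.1]
[[254.52025381 158.5661307 ]]
```

View pics/fit_top.png

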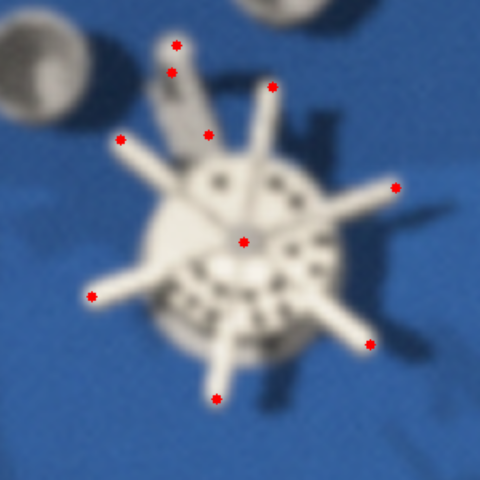

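View pics/fit_scene.png

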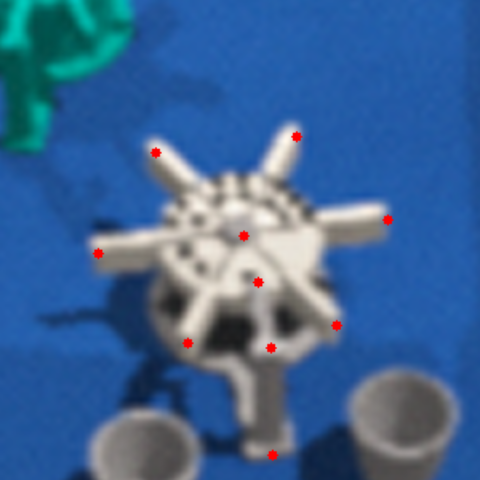

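Emit:
arm_command --commands '[[[-0.12, 0, -0.1], [0, 0, 0]], [[-0.12, 0, -0.1], [0, 0, 0]], [[-0.12, 0, -0.1], [0, 0, 0]], [[-0.12, 0, -0.1], [0, 0, 0]], [[-0.12, 0, -0.1], [0, 0, 0]], [[-0.12, 0, -0.1], [0, 0, 0]], [[-0.12, 0, -0.1], [0, 0, 0]], [[-0.12, 0, -0.1], [0, 0, 0]]]' --jaw 0 --force 20

```text
t: 1.6
eef_pos: [404.9, -344.7, 250.7]
tool_rot: [-1.57, 0.0, -2.747]
wrist_force: [-0.2, 0.4, -0.4]
gripper_width: 0.2
```

Emit:
arm_command --commands '[[[-0.12, 0, -0.1], [0, 0, 0]], [[-0.12, 0, -0.1], [0, 0, 0]], [[-0.12, 0, -0.1], [0, 0, 0]], [[-0.12, 0, -0.1], [0, 0, 0]], [[-0.12, 0, -0.1], [0, 0, 0]], [[-0.12, 0, -0.1], [0, 0, 0]], [[-0.12, 0, -0.1], [0, 0, 0]]]'

```text
t: 2.3
eef_pos: [531.4, -102.5, 250.6]
tool_rot: [-1.57, 0.001, -2.747]
wrist_force: [0.2, -1.8, -0.2]
gripper_width: -0.1
```

```bash
cat >> h.py <<'E'
C=np.array([545.,39.5]);TH=.345
def goal(s,lx,ly,z):
    R=lambda t:np.array([[np.cos(t),-np.sin(t)],[np.sin(t),np.cos(t)]])
    w=C+R(TH)@[lx,ly]
    from scipy.spatial.transform import Rotation as Ro
    T=Ro.from_euler('xyz',s['tool_rot'])
    D=np.r_[w,z]-s['eef_pos']
    return w,(T.inv().apply(D)/250).round(4), np.linalg.norm(D)
def loc(s):
    c,n=np.cos(TH),np.sin(TH); d=np.array(s['eef_pos'][:2])-C
    return [round(c*d[0]+n*d[1],1),round(-n*d[0]+c*d[1],1),round(s['eef_pos'][2],1)]
E
cat > st.py <<'E'
from workcell import arm
from h import *
import sys
s=arm.read_state(); print(s['t'],s['eef_pos'].round(1),np.round(s['tool_rot'],3),loc(s),s['gripper_width'],np.round(s['wrist_force'],1))
if len(sys.argv)>3: print(goal(s,*map(float,sys.argv[1:4])))
E
python3 st.py -66 75 130
```

```text
2.3 [ 531.4 -102.5  250.6] [-1.570e+00  1.000e-03 -2.747e+00] [np.float64(-60.8), np.float64(-129.0), np.float64(250.6)] -0.13176945379893595 [ 0.2 -1.8 -0.2]
(array([457.52426933,  87.75967825]), array([-0.0193,  0.4821, -0.8163]), np.float64(237.05676076466685))
```

Emit:
arm_command --commands '[[[-0.002, 0.03, -0.1], [0, 0, 0]], [[-0.002, 0.03, -0.1], [0, 0, 0]], [[-0.002, 0.03, -0.1], [0, 0, 0]], [[-0.002, 0.04, -0.1], [0, 0, 0]], [[-0.002, 0.06, -0.1], [0, 0, 0]], [[-0.002, 0.08, -0.1], [0, 0, 0]], [[-0.002, 0.1, -0.1], [0, 0, 0]], [[-0.002, 0.1, -0.12], [0, 0, 0]]]'

```text
t: 3.1
eef_pos: [455.9, 87.3, 132.5]
tool_rot: [-1.57, 0.002, -2.748]
wrist_force: [-0.6, 0.5, -0.8]
gripper_width: 0.1
```

```bash
cat > look.py <<'E'
from workcell import arm
import cv2,sys
k=sys.argv[1]
for n in sys.argv[2:]:
    im=arm.camera(n)['color'][:,:,::-1]
    if n=='top': im=cv2.resize(im[120:260,200:340],None,fx=4,fy=4,interpolation=cv2.INTER_CUBIC)
    if n=='scene': im=cv2.resize(im[110:260,140:340],None,fx=3.5,fy=3.5,interpolation=cv2.INTER_CUBIC)
    cv2.imwrite(f'pics/{n}_{k}.png',im)
E
python3 look.py a top scene wrist; python3 st.py -66 72 65
```

```text
3.25 [454.1  88.4 131.8] [-1.572 -0.003 -2.742] [np.float64(-69.0), np.float64(76.7), np.float64(131.8)] 0.2943027264210344 [ 1.2 -1.9  1.2]
(array([458.53885937,  84.93645189]), array([-0.0117,  0.267 ,  0.0199]), np.float64(67.00111809420977))
```

View pics/wrist_a.png

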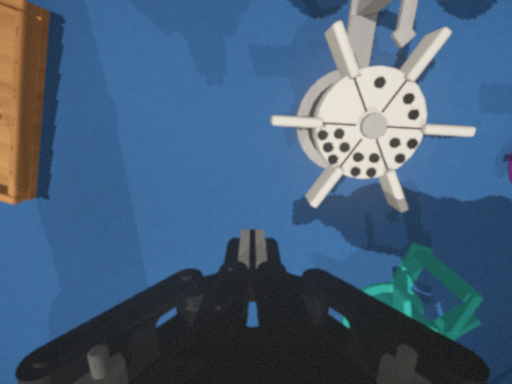

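View pics/scene_a.png

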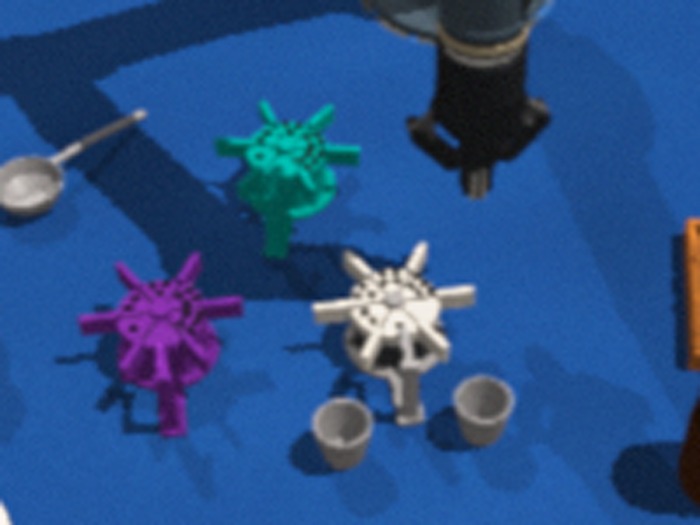

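View pics/top_a.png

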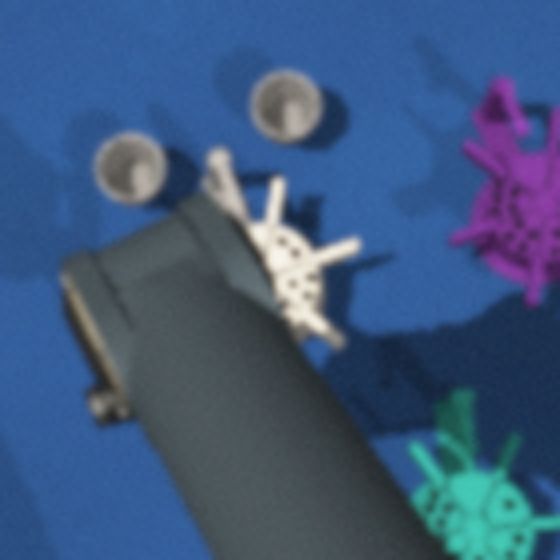

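Emit:
arm_command --commands '[[[-0.008, 0.07, 0], [0, 0, 0]], [[0, 0.07, 0], [0, 0, 0]], [[0, 0.07, 0], [0, 0, 0]], [[0, 0.056, 0], [0, 0, 0]], [[0, 0, 0], [0, 0, 0]]]'

```text
t: 3.75
eef_pos: [457.6, 86.4, 65.7]
tool_rot: [-1.57, -0.002, -2.749]
wrist_force: [-0.4, 0.3, -0.2]
gripper_width: -0.2
```

```bash
python3 st.py -66 8 65
```

```text
3.75 [457.6  86.4  65.7] [-1.570e+00 -2.000e-03 -2.749e+00] [np.float64(-66.4), np.float64(73.7), np.float64(65.7)] -0.20802474306641228 [-0.4  0.3 -0.2]
(array([480.18344671,  24.70762292]), array([0.0111, 0.0028, 0.2626]), np.float64(65.7091754051041))
```

Emit:
arm_command --commands '[[[0.001, 0, 0.02], [0, 0, 0]], [[0.001, 0, 0.02], [0, 0, 0]], [[0.001, 0, 0.02], [0, 0, 0]], [[0.001, 0, 0.02], [0, 0, 0]], [[0.001, 0, 0.02], [0, 0, 0]], [[0.001, 0, 0.02], [0, 0, 0]], [[0.001, 0, 0.02], [0, 0, 0]], [[0.001, 0, 0.02], [0, 0, 0]]]'

```text
t: 4.55
eef_pos: [470.2, 49.9, 66.0]
tool_rot: [-1.571, -0.002, -2.746]
wrist_force: [-2.2, 1.7, 0.7]
gripper_width: 0.1
```

```bash
python3 look.py b wrist scene; python3 st.py -66 8 65
```

```text
4.65 [470.7  49.3  66. ] [-1.571e+00 -1.000e-03 -2.748e+00] [np.float64(-66.6), np.float64(34.4), np.float64(66.0)] 0.13751756050665911 [-2.2  0.9 -0.7]
(array([480.18344671,  24.70762292]), array([0.0026, 0.0042, 0.1055]), np.float64(26.402357960036763))
```

View pics/wrist_b.png

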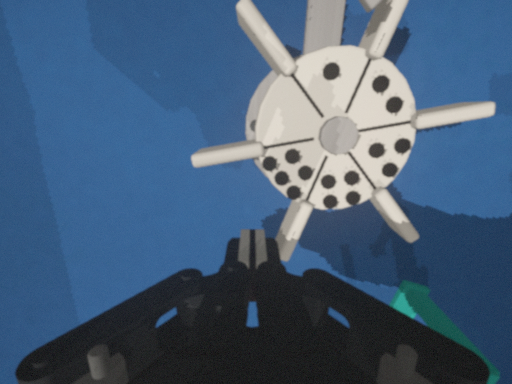

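View pics/scene_b.png

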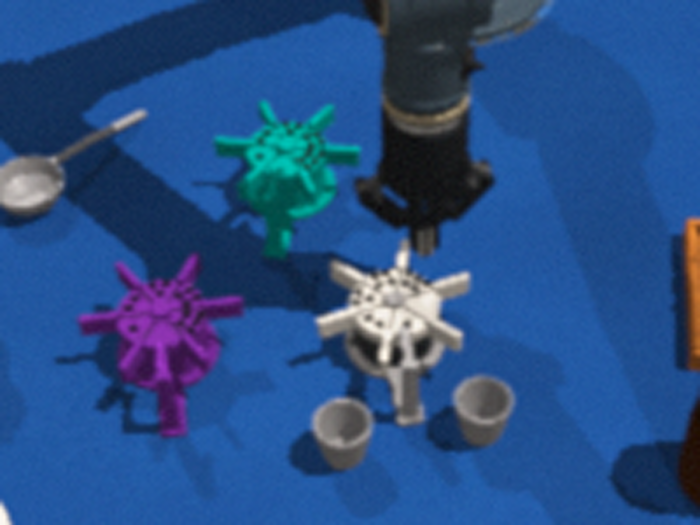

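Emit:
arm_command --commands '[[[0, 0, 0.02], [0, 0, 0]], [[0, 0, 0.02], [0, 0, 0]], [[0, 0, 0.02], [0, 0, 0]], [[0, 0, 0.02], [0, 0, 0]], [[0, 0, 0.02], [0, 0, 0]], [[0, 0, 0], [0, 0, 0]], [[0, 0, 0], [0, 0, 0]]]'

```text
t: 5.35
eef_pos: [481.1, 26.7, 66.4]
tool_rot: [-1.57, 0.001, -2.747]
wrist_force: [-0.2, 0.5, -0.0]
gripper_width: 0.2
```

```bash
python3 look.py c wrist; python3 st.py -66 8 65
```

```text
5.4 [480.9  26.9  66.4] [-1.571  0.    -2.747] [np.float64(-64.6), np.float64(9.9), np.float64(66.4)] -0.16146591579266484 [0.2 0.2 0.5]
(array([480.18344671,  24.70762292]), array([0.0059, 0.0055, 0.0072]), np.float64(2.7003873880600078))
```

View pics/wrist_c.png

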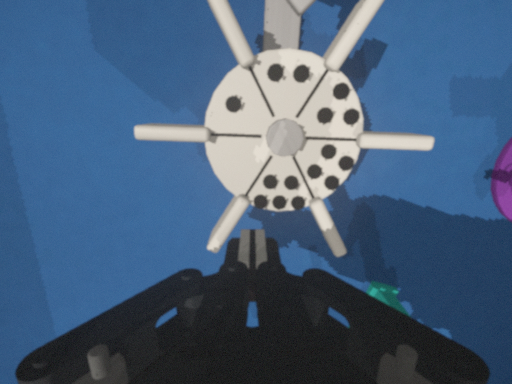

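Emit:
arm_command --commands '[[[0.004, -0.08, 0], [0, 0, 0]], [[0, -0.08, 0], [0, 0, 0]], [[0.004, 0, -0.1], [0, 0, 0]], [[0, 0, -0.1], [0, 0, 0]], [[0, 0, -0.06], [0, 0, 0]], [[0, 0.08, 0], [0, 0, 0]], [[0, 0.08, 0], [0, 0, 0]], [[0, 0, 0], [0, 0, 0]]]'

```text
t: 6.2
eef_pos: [452.1, 86.1, 64.6]
tool_rot: [-1.572, -0.004, -2.746]
wrist_force: [-0.3, 0.0, -0.1]
gripper_width: 0.2
```

```bash
python3 st.py -66 8 65;python3 look.py d wrist
```

```text
6.2 [452.1  86.1  64.6] [-1.572 -0.004 -2.746] [np.float64(-71.7), np.float64(75.3), np.float64(64.6)] 0.18279293421164708 [-0.3  0.  -0.1]
(array([480.18344671,  24.70762292]), array([-0.0091, -0.0017,  0.2699]), np.float64(67.52092255802275))
```

View pics/wrist_d.png

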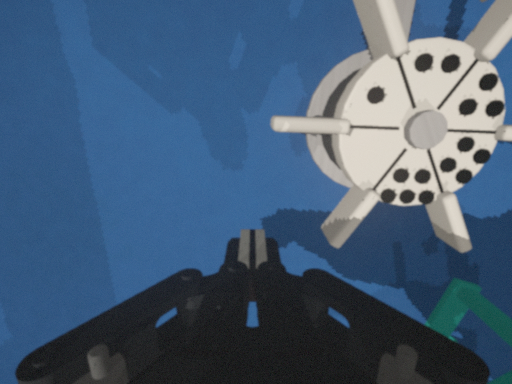

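Wheel is resting on two dots (dots at 424/450, 62). Second flick, shifting about 4 mm inward.

Emit:
arm_command --commands '[[[-0.008, 0, 0.02], [0, 0, 0]], [[-0.008, 0, 0.02], [0, 0, 0]], [[0, 0, 0.02], [0, 0, 0]], [[0.001, 0, 0.02], [0, 0, 0]], [[0.001, 0, 0.02], [0, 0, 0]], [[0.001, 0, 0.02], [0, 0, 0]], [[0.001, 0, 0.02], [0, 0, 0]], [[0.001, 0, 0.02], [0, 0, 0]]]'

```text
t: 7.05
eef_pos: [470.9, 50.1, 66.0]
tool_rot: [-1.571, -0.002, -2.747]
wrist_force: [-3.2, 1.8, 0.4]
gripper_width: -0.1
```

Emit:
arm_command --commands '[[[0, 0, 0.02], [0, 0, 0]], [[0, 0, 0.02], [0, 0, 0]], [[0, 0, 0.02], [0, 0, 0]], [[0, 0, 0.02], [0, 0, 0]], [[0, 0, 0.02], [0, 0, 0]], [[0, 0, 0], [0, 0, 0]], [[0, 0, 0], [0, 0, 0]]]'

```text
t: 7.75
eef_pos: [481.8, 27.0, 66.4]
tool_rot: [-1.571, 0.001, -2.747]
wrist_force: [0.8, 0.1, -0.0]
gripper_width: -0.0
```

```bash
python3 look.py e wrist; python3 st.py -66 8 65
```

```text
7.8 [481.6  27.2  66.4] [-1.571e+00  1.000e-03 -2.747e+00] [np.float64(-63.8), np.float64(9.9), np.float64(66.4)] -0.3891293263152387 [0.4 0.5 0.3]
(array([480.18344671,  24.70762292]), array([0.009 , 0.0056, 0.0072]), np.float64(3.2158628247693772))
```

View pics/wrist_e.png

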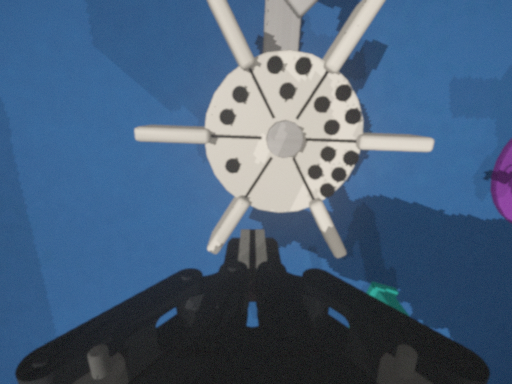

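Three dots now stand at the pointer (288, 75). I lift out, go back, and let it rest before the last flick.

Emit:
arm_command --commands '[[[0.004, -0.08, 0], [0, 0, 0]], [[0, -0.08, 0], [0, 0, 0]], [[0.002, 0, -0.1], [0, 0, 0]], [[0, 0, -0.1], [0, 0, 0]], [[0, 0, -0.06], [0, 0, 0]], [[0, 0.08, 0], [0, 0, 0]], [[0, 0.08, 0], [0, 0, 0]], [[0, 0, 0], [0, 0, 0]]]'

```text
t: 8.6
eef_pos: [453.2, 86.6, 64.6]
tool_rot: [-1.572, -0.004, -2.745]
wrist_force: [-0.0, -0.0, 0.3]
gripper_width: -0.2
```

```bash
python3 st.py -66 8 65;python3 look.py f wrist
```

```text
8.6 [453.2  86.6  64.6] [-1.572 -0.004 -2.745] [np.float64(-70.5), np.float64(75.4), np.float64(64.6)] -0.22939565693745664 [-0.  -0.   0.3]
(array([480.18344671,  24.70762292]), array([-0.0041, -0.0017,  0.2701]), np.float64(67.53099049309101))
```

View pics/wrist_f.png

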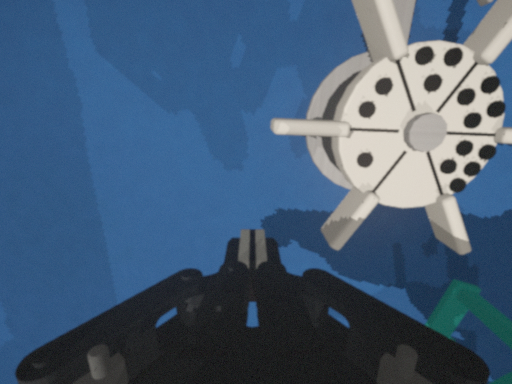

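At rest on three dots (435, 65), fins at click positions. After a short wait, the last flick.

Emit:
arm_command --commands '[[[0, 0, 0], [0, 0, 0]], [[0, 0, 0], [0, 0, 0]], [[0, 0, 0], [0, 0, 0]]]'

```text
t: 8.95
eef_pos: [455.5, 86.7, 67.1]
tool_rot: [-1.57, 0.002, -2.747]
wrist_force: [0.6, 0.4, 0.0]
gripper_width: 0.1
```

Emit:
arm_command --commands '[[[-0.006, 0, 0.02], [0, 0, 0]], [[-0.006, 0, 0.02], [0, 0, 0]], [[0, 0, 0.02], [0, 0, 0]], [[0.001, 0, 0.02], [0, 0, 0]], [[0.001, 0, 0.02], [0, 0, 0]], [[0.001, 0, 0.02], [0, 0, 0]], [[0.001, 0, 0.02], [0, 0, 0]], [[0.001, 0, 0.02], [0, 0, 0]]]'

```text
t: 9.75
eef_pos: [471.1, 50.2, 66.0]
tool_rot: [-1.571, -0.002, -2.747]
wrist_force: [-3.5, 1.7, 0.3]
gripper_width: 0.2
```

Emit:
arm_command --commands '[[[0, 0, 0.02], [0, 0, 0]], [[0, 0, 0.02], [0, 0, 0]], [[0, 0, 0.02], [0, 0, 0]], [[0, 0, 0.02], [0, 0, 0]], [[0, 0, 0.02], [0, 0, 0]], [[0, 0, 0], [0, 0, 0]], [[0, 0, 0], [0, 0, 0]]]'

```text
t: 10.45
eef_pos: [482.0, 27.1, 66.4]
tool_rot: [-1.571, 0.001, -2.747]
wrist_force: [0.3, -0.1, -0.3]
gripper_width: -0.2
```

```bash
python3 look.py g wrist; python3 st.py -66 8 65
```

```text
10.5 [481.8  27.3  66.4] [-1.571  0.    -2.747] [np.float64(-63.6), np.float64(9.9), np.float64(66.4)] 0.5798511760975779 [ 0.7 -0.2 -0.2]
(array([480.18344671,  24.70762292]), array([0.01  , 0.0056, 0.0072]), np.float64(3.3829585538778657))
```

View pics/wrist_g.png

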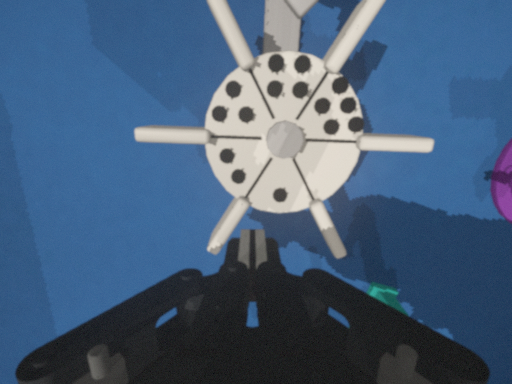

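Four dots at the pointer (289, 76). Lift straight up and clear.

Emit:
arm_command --commands '[[[0, -0.1, 0], [0, 0, 0]], [[0, -0.12, 0], [0, 0, 0]], [[0, -0.12, 0], [0, 0, 0]], [[0, -0.12, 0], [0, 0, 0]], [[0, 0, -0.1], [0, 0, 0]], [[0, 0, -0.1], [0, 0, 0]], [[0, 0, 0], [0, 0, 0]], [[0, 0, 0], [0, 0, 0]]]'

```text
t: 11.3
eef_pos: [462.2, 73.8, 181.4]
tool_rot: [-1.57, 0.0, -2.745]
wrist_force: [0.1, -0.2, -0.6]
gripper_width: 0.4
```

```bash
python3 st.py; python3 look.py h wrist scene
python3 - <<'E'
from workcell import arm
import cv2
cv2.imwrite('pics/top_h.png',arm.camera('top')['color'][:,:,::-1])
E
```

```text
11.3 [462.2  73.8 181.4] [-1.57   0.    -2.745] [np.float64(-66.3), np.float64(60.2), np.float64(181.4)] 0.42383719290966226 [ 0.1 -0.2 -0.6]
```

View pics/wrist_h.png

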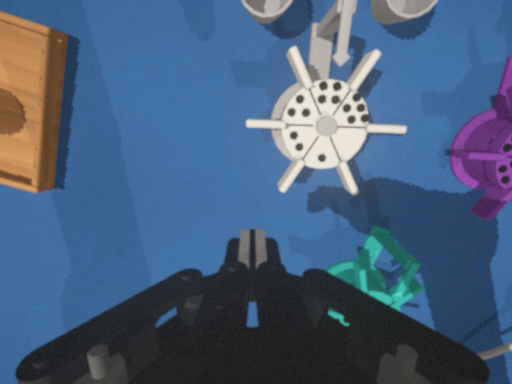

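View pics/scene_h.png

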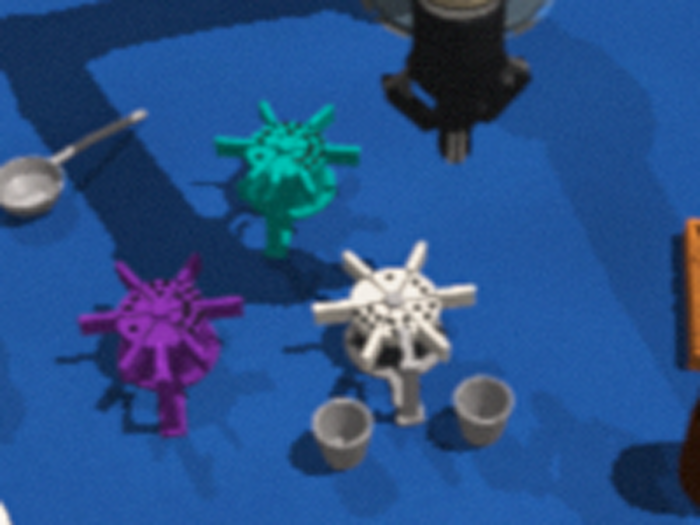

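View pics/top_h.png

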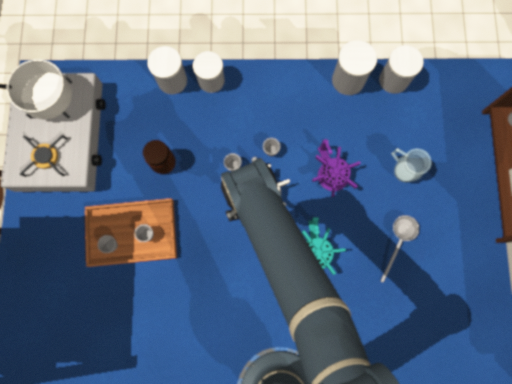

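The wrist view shows the four-dot field (328, 92) under the pointer. The cups, tray, jar, jug and strainer look unmoved, and the arm is clear.

```bash
python3 -c "
from workcell import arm
print(arm.sign_off())"
```

```text
the job is handed in; nothing more can be done
None
```

The tally wheel now stands on four dots under the steel pointer, and the job is handed in. It started on one dot, and three gentle flicks of a fin with the closed fingertips on the free side took it to two, three and four. It rested on three dots for well over 0.2 s before the last flick.

- **Force:** the wrist force stayed at about 4 N or less in every reading I took.
- **Wheel:** the last wrist picture shows the four-dot field under the pointer, with the fins where they stand at a click. I judged this by eye and did not measure the wheel angle in that picture.
- **Other things:** in the last scene and top pictures the cups, tray, jar, jug and strainer look unmoved. I compared these by eye too.
- **Finish:** the fingertips ended about 100 mm above the fins, touching nothing, about 11 s into the 69 s.

No check failed or disagreed. The sign-off gives no verdict.

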